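# Load the boat carrier into the drying case

### The arm

A 6-joint arm with a two-finger parallel gripper is mounted at the origin on a cart in front of the work surface, level with it; the furniture and walls round the work are solid. World frame = base frame: x ahead of the robot, y to its left, z up, the work surface at z = 0. Lengths are in mm, angles in rad, forces in N, time in s.
With the tool pointing down it reaches from about 275 to 750 mm from the base axis. Payload 10.2 kg.
Tool frame: the origin (TCP) lies midway between the tips of the shut fingers; the grasp point (between the pads) lies 19 mm behind it; z points along the fingers, y is the direction in which the jaws open and shut (so a half turn about z gives the same grasp; the last joint's range is limited). The gripper opens to 85 mm and grips with 20 to 120 N. Pads are 22 mm wide; open, the fingers measure 114 mm over their backs; the gripper's body (76 mm by 85 mm) begins 54 mm behind the grasp point. The pads swing forward as they close: fully open they stand 13 mm farther back than shut.
Start: joints at [0.924, 0.313, 1.498, -0, 1.331, -0.223], TCP at [215.907, 478.555, 231.294] pointing down, gripper open.
Joint ranges: [-2.94, 2.94], [-0.97, 2.17], [0.19, 2.56], [-1.23, 4.37], [0.02, 3.11], [-2.88, 2.88]. Speed limits (rad/s): [2.39, 2.39, 3.01, 3.14, 3.14, 3.14].

### API

Orientations are given as a unit quaternion [w, x, y, z].
In Python, from rig import ctrl gives the robot as it stands.
- The arm moves only by the tool carry_out, never from a script. Its argument "plan" is a list of rows, each a list of 3 entries, a list of its own where there are three numbers: the finger opening in mm, from 0 to 85.4, then the shift along the tool's x, y, z in mm, then the turn, a rotation vector about the tool's x, y, z in units of 6 degrees (1.0 is 6 degrees). In form: [[grip, [x, y, z], [ax, ay, az]], ...]. A call has 1 to 20 rows; each row shifts and turns the commanded pose from where the row before left it, along the tool's axes as they then stand; what a row does not reach is not made up. A row lasts 1/12 s, in which the tool goes at most 41.7 mm and 7.16 degrees, less where a joint would pass 70% of its speed; a pose out of reach is approached as far as the arm can. A call with a gripper value outside its range is refused whole. The fingers move at their own pace and stop on an object; "grip_force" is the grip in N (left out, the last holds). Time passes only in rows, so rows that do not move let the fingers close. It gives the time, the measured TCP pose, the force and the opening at its end, in the units of the state.
- ctrl.sense(): the state, without advancing time (a new reading comes with each control period).
- ctrl.capture(name): name is "scene" or "top"; returns a dict with "color" (384x512x3 uint8, blue, green, red), "range_z" (384x512 float32, mm along the optical axis (not along the pixel's ray), 0 where there is no reading), "fx", "fy", "cx", "cy" (pixels), "cam_to_world" (4x4, takes a point from camera to world coordinates). Camera axes: x right, y up, looking along -z (the intrinsics and any distortion apply to the point x, -y, -z); pixel columns grow to the right and rows downward; lengths in mm; the calibration is good to about 2 mm. A picture is of the moment at which its call begins.
- ctrl.finish_job(): hands the job in, once; it reports no verdict.
The state is a dict: "time_s": time; "joints": joint angles; "dq": joint speeds; "tau": joint torques, N m; "eef_pos": TCP position; "ee_rot": TCP orientation; "force": force on the tool from outside, world axes, zero at the start; "wrist_torque": the same for the moment, N m; "grip_width": opening from 0.0 (shut) to 1.0 (fully open).
Only numpy, scipy, OpenCV 4.12 (cv2) and the standard library are available. Lean on these libraries where they do the work, as an engineer would, in place of code of your own. Each camera call takes 0.05 s, during which the arm holds its last target.

### The job

Open the drying case: lift its hatch off the recessed seat and slide it along the channels to the other end, so that it lies flat on the deck, clear of the opening. Then take the boat carrier by its upright grip and seat it in the open well with both holes over the two pins, fully down, and let go. Do not knock the spanner, the beaker or the crucible about.

Things in the scene. Friction and masses are not known exactly. Their poses are not given: they have to be found in the camera images.
- case: Low white drying case, 160 (x) x 259 (y) x 84 mm, fixed. Origin: underside, midway across, 132 mm from its -y end. z up; channels run along y. Its +y half is an open well, inside 122 (x) x 100 (y) mm, under the hatch; its -y half is the deck. Side walls 140 mm apart guide the hatch; lips on them, undersides 80, tops 84 mm up, 122 mm apart, keep it from being lifted out.
- seat_mid (a point): Fixed point of the case (axes as the case): centre of the hatch's seat, a ledge round the well, 60 mm above the bench, where the hatch's underside rests at first. The recess is 6 mm deep toward the deck, with 3 mm play round the hatch. The lips stop the hatch when it is raised 15 mm; it must be raised over 6 mm before it can slide to -y.
- park_mid (a point): Fixed point of the case (axes as the case): on the deck, 66 mm above the bench, where the underside centre of the slid-back hatch belongs, 122 mm to -y of seat_mid. From here the hatch could go 6 mm farther to the end stop; it is clear of the opening up to 12 mm short of here.
- hatch_grip (a point): Middle of the hatch's steel grip bar, 33 mm above the hatch's underside, over its centre; axes as the case. Hatch: aluminium plate 134 (x) x 112 (y) x 5 mm, about 0.25 kg, 3 mm play per side in the channels. Bar: 70 mm along x (across the channels), 10 mm thick (y), 28 to 40 mm above the underside, on two legs at x = -30 and +30 mm.
- carrier_grip (a point): Point on the carrier's upright grip, 38 mm above its underside, over its centre. Carrier: plate 102 (x) x 66 (y) x 4 mm, 0.14 kg, 11.5 mm holes at x = -40 and +40 mm, two ceramic boats along y at x = -24 and +24 mm (tops 15 mm up). Grip: steel, 30 (x) x 10 (y) mm, top 46 mm above the underside. Starts flat on the bench left of the case; same after a half turn.
- pins_mid (a point): Fixed point in the well (axes as the case), midway between the two pins at their shoulders, 12 mm above the bench: the carrier's underside centre belongs here, its x along this x, either way round; carrier_grip is then 38 mm above it. Pins: 8 mm thick, upright, at x = -40 and +40 mm, tapered tips ending 19 mm above the shoulders.
- spanner: Bystander: steel spanner, 144 x 26 x 7 mm, lying behind the carrier, origin at its underside.
- beaker: Bystander: clear beaker 49 mm wide, 56 mm high, at the right, origin at its underside.
- crucible: Bystander: white crucible 38 mm wide, 30 mm high, at the left, origin at its underside.

How it is judged:
By the outcome, as a careful person would: the job done as asked, in the order asked, and still so for the second after the job is handed in, with the robot touching nothing.
It also fails if it takes over 56 s, if anything falls off the work surface, if the arm or the gripper's body presses on something with over 40 N, if the wrist force passes 120 N, or if a joint passes its speed limit or range.

## Working session

There is one attempt and no reset: what is moved stays moved. The work goes in short steps, Python scripts to look and compute and a tool call to move; the robot and the scene stay as the last step left them, time stands still between calls to the robot, and variables do not carry over. Pictures are saved under pics/ and viewed, and the job is handed in when it is done.

Besides the shell and the picture viewer there is one more tool, called by a JSON object that holds its "name" and its "arguments", one argument or row to a line. carry_out: Moves the arm, as the interface text tells. Its arguments: {"type":"object","properties":{"plan":{"type":"array"},"grip_force":{"type":"number"}},"required":["plan"]}

```bash
mkdir -p pics; ls; cat > h.py <<'E'
import numpy as np, cv2
from rig import ctrl
def cap(n,fn=None):
    c=ctrl.capture(n)
    if fn: cv2.imwrite('pics/'+fn,c['color'])
    return c
def pt(c,u,v,z=None):
    M=np.array(c['cam_to_world']); d=np.array([(u-c['cx'])/c['fx'],-(v-c['cy'])/c['fy'],-1.0])
    if z is None:
        r=c['range_z'][int(round(v)),int(round(u))]; return (M@np.r_[d*r,1])[:3]
    w=M[:3,:3]@d; o=M[:3,3]; return o+w*(z-o[2])/w[2]
def cloud(c):
    r=c['range_z']; v,u=np.mgrid[:r.shape[0],:r.shape[1]]
    P=np.stack([(u-c['cx'])/c['fx']*r,-(v-c['cy'])/c['fy']*r,-r,np.ones_like(r)],-1)
    W=P@np.array(c['cam_to_world']).T; W=W[...,:3]; W[r==0]=np.nan; return W
E
python3 - <<'E'
from h import *
for n in('scene','top'):
    c=cap(n,n+'0.png'); print(n,c['fx'],c['cx'],c['cy'],np.round(c['cam_to_world'],3).tolist(),[k for k in c])
s=ctrl.sense();print(s)
E
```

```text
pics
scene 353.4331886566119 256.58135924283783 194.04549056827574 [[0.35, 0.796, -0.493, -176.925], [-0.936, 0.305, -0.173, -134.588], [0.013, 0.522, 0.853, 1334.503], [0.0, 0.0, 0.0, 1.0]] ['color', 'range_z', 'fx', 'fy', 'cx', 'cy', 'cam_to_world']
top 370.4510924356836 250.40495152484715 193.97304896492844 [[-0.022, 0.998, -0.052, 478.949], [-1.0, -0.022, 0.01, 139.342], [0.009, 0.052, 0.999, 1330.384], [0.0, 0.0, 0.0, 1.0]] ['color', 'range_z', 'fx', 'fy', 'cx', 'cy', 'cam_to_world']
{'time_s': 0.1, 'joints': array([ 9.23581559e-01,  3.13381839e-01,  1.49835579e+00,  2.29699296e-06,
        1.33101132e+00, -2.23435004e-01]), 'dq': array([ 0.0002454 , -0.001704  , -0.00134462,  0.0002991 ,  0.00156269,
        0.00067926]), 'tau': array([ 2.79074047e-03, -4.12895858e+01, -2.60139227e+01, -5.53255302e-05,
        2.99318352e-03, -7.27858742e-05]), 'eef_pos': array([215.76917464, 478.35793358, 230.80055856]), 'ee_rot': array([-2.44819098e-04,  2.10308121e-01,  9.77634983e-01, -5.23754977e-04]), 'force': array([0.29997969, 0.43724179, 0.0303019 ]), 'wrist_torque': array([0.00140227, 0.04710611, 0.04215593]), 'grip_width': 1.0012226540201201}
```

View pics/scene0.png

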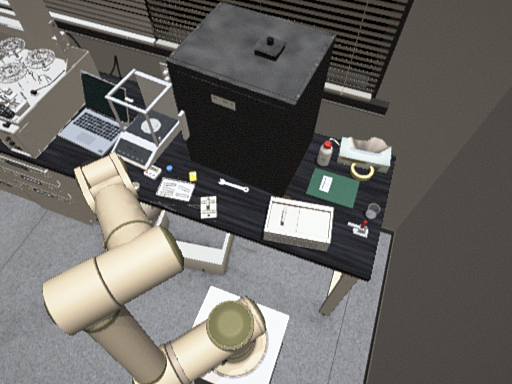

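View pics/top0.png

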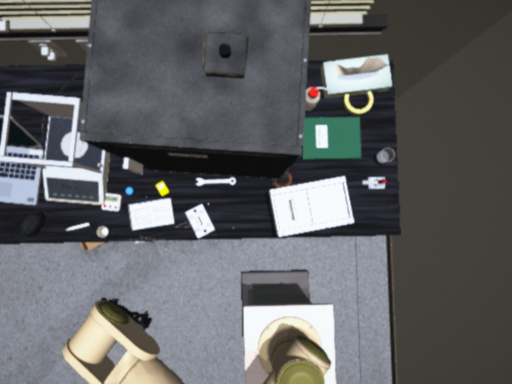

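The top view shows the case near (312,206), with its hatch bar on the left at about (292,208). The carrier is at (200,220), the spanner at (215,181), the beaker at (387,155) and probably the crucible at (102,232). Next I'll zoom in on the case and carrier.

```bash
python3 - <<'E'
from h import *
c=cap('top'); np.savez('t0.npz',**c)
cv2.imwrite('pics/topz.png',cv2.resize(c['color'][140:245,170:370],None,fx=4,fy=4,interpolation=cv2.INTER_CUBIC))
W=cloud(c)
for u,v in [(312,206),(292,208),(330,206),(200,220),(215,181),(387,155),(102,232),(240,240),(250,160),(290,165),(150,150),(200,100)]: print(u,v,np.round(W[v,u],0))
c=cap('scene'); np.savez('s0.npz',**c)
cv2.imwrite('pics/scz.png',cv2.resize(c['color'][150:260,180:380],None,fx=4,fy=4,interpolation=cv2.INTER_CUBIC))
W=cloud(c)
for u,v in [(283,217),(300,220),(209,208),(240,240)]: print(u,v,np.round(W[v,u],0))
E
```

```text
312 206 [499. -83.  68.]
292 208 [493. -11.  96.]
330 206 [ 498. -144.   68.]
200 220 [459. 304.  35.]
215 181 [597. 252.   6.]
387 155 [ 678. -370.    7.]
102 232 [424. 658.   0.]
240 240 [ 332.  182. -741.]
250 160 [607. 129. 442.]
290 165 [600.  27. 389.]
150 150 [627. 356. 497.]
200 100 [715. 232. 575.]
283 217 [477. -19.  96.]
300 220 [505. -84.  66.]
209 208 [450. 299.  12.]
240 240 [ 668.  266. -750.]
```

View pics/topz.png

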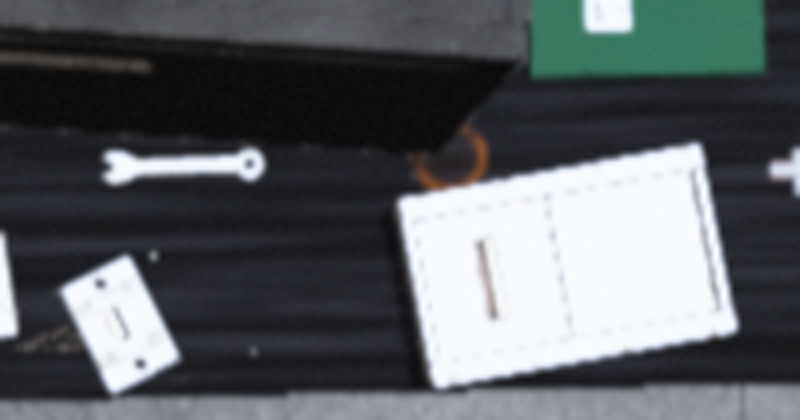

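View pics/scz.png

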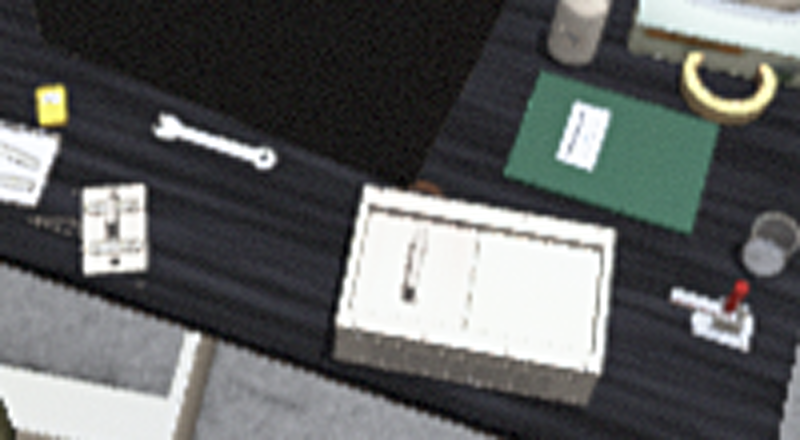

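The zoom shows the case rotated about 10°, with its bar at zoom pixel (487,280), and the carrier at (120,325) with dark holes at (100,284) and (140,364). An orange-rimmed object stands behind the near-left corner of the case. Now I'll measure positions.

```bash
cat > m.py <<'E'
from h import *
def rect(P):
    (cx,cy),(a,b),t=cv2.minAreaRect(P.astype(np.float32)); 
    if a<b: a,b,t=b,a,t+90
    return np.round([cx,cy,a,b,(t+90)%180-90],1)
def run(f):
    c=dict(np.load(f)) if isinstance(f,str) else f
    W=cloud(c); x,y,z=W[...,0],W[...,1],W[...,2]
    br=c['color'].min(-1)
    R=(x>360)&(x<640)&(y>-240)&(y<60)
    m=R&(z>78)&(z<90); print('case top pts',m.sum(),rect(W[m][:,:2]),np.nanmedian(z[m]))
    m=(R&(z>30)&(br>90)).astype(np.uint8); k=max(cv2.findContours(m,0,1)[0],key=cv2.contourArea)
    q=cv2.boxPoints(cv2.minAreaRect(k)); print('case z>30 rect',rect(W[m>0][:,:2]))
    m=R&(z>90)&(z<130); 
    v,u=np.nonzero(m); print('bar cloud',m.sum(),np.round(W[m].mean(0),1),rect(W[m][:,:2]),'px',u.mean(),v.mean())
    print(' bar plane',np.round(pt(c,u.mean(),v.mean(),100),1))
    R=(x>380)&(x<540)&(y>220)&(y<380)
    m=(R&(br>90)).astype(np.uint8); k=max(cv2.findContours(m,0,1)[0],key=cv2.contourArea)[:,0,:]
    P=np.array([pt(c,a,b,4)[:2] for a,b in k]); print('carrier',rect(P))
    m=R&(z>25)&(z<70); v,u=np.nonzero(m)
    if m.sum(): print(' grip',m.sum(),np.round(W[m].mean(0),1),rect(W[m][:,:2]),np.round(pt(c,u.mean(),v.mean(),46),1))
if __name__=='__main__':
    for f in('t0.npz','s0.npz'): print(f);run(f)
E
python3 m.py
```

```text
t0.npz
case top pts 991 [519.4 -75.6 259.4 198.4 -81. ] 84.06343522254565
case z>30 rect [537.2 -73.2 260.7 234.2 -81. ]
bar cloud 98 [509.8 -20.8  99.4] [522.2 -75.6 242.6 198.9 -80.6] px 294.9387755102041 202.9591836734694
 bar plane [509.8 -20.5 100. ]
carrier [456.1 310.  108.7  73.1  25.6]
 grip 32 [459.6 308.3  44. ] [459.  308.7  29.2   9.7  25. ] [459.6 308.   46. ]
s0.npz
case top pts 687 [533.8 -75.1 259.3 234.8 -81.1] 82.9937878084238
case z>30 rect [536.4 -74.6 259.1 243.  -81. ]
bar cloud 105 [558.   14.4 106.2] [534.5 -30.1 224.  118.1  38.5] px 281.67619047619047 197.0952380952381
 bar plane [560.5  14.6 100. ]
carrier [234.8 148.  143.  138.4  59.5]
 grip 23 [452.9 305.3  42.2] [454.1 306.2  30.3   9.2  24.3] [451.  303.9  46. ]
```

```bash
cat > m2.py <<'E'
from h import *
from m import rect
def comp(m):
    n,l,s,_=cv2.connectedComponentsWithStats(m.astype(np.uint8)); return l==1+np.argmax(s[1:,4])
def run2(c):
    W=cloud(c); x,y,z=W[...,0],W[...,1],W[...,2]; br=c['color'].min(-1)
    R=(x>380)&(x<620)&(y>-240)&(y<60)&(z>55)&(z<115)&(br>100)
    m=comp(R); mm=cv2.morphologyEx(m.astype(np.uint8),cv2.MORPH_CLOSE,np.ones((7,7)))
    k=max(cv2.findContours(mm,0,1)[0],key=cv2.contourArea)[:,0,:]
    P=np.array([pt(c,a,b,84)[:2] for a,b in k]); print('case contour@84',rect(P)); 
    print(np.round(cv2.boxPoints(cv2.minAreaRect(P.astype(np.float32))),1).tolist())
    t=m&(z>78)&(z<90); print('case cloud top',t.sum(),rect(W[t][:,:2]),np.median(z[t]))
    h=(np.hypot(x-493,y+12)<45)&(z>88)&(z<115); v,u=np.nonzero(h)
    print('bar',h.sum(),np.round(W[h].mean(0),1),rect(W[h][:,:2]),rect(np.array([pt(c,a,b,100)[:2] for a,b in zip(u,v)])))
    q=m&(z<75); print('plate z',np.median(z[q&(y>-60)]),'deck z',np.median(z[q&(y<-80)]))
    R=comp((x>400)&(x<510)&(y>240)&(y<370)&(br>120)&(z<60))
    k=max(cv2.findContours(R.astype(np.uint8),0,1)[0],key=cv2.contourArea)[:,0,:]
    P=np.array([pt(c,a,b,4)[:2] for a,b in k]); print('carrier',rect(P))
    h=(np.hypot(x-458,y-307)<30)&(z>40)&(z<60); v,u=np.nonzero(h); print('grip',h.sum(),np.round(W[h].mean(0),1), rect(W[h][:,:2]))
    b=(np.hypot(x-458,y-307)<100)&(br>120)&(z<12); print('bench z', np.median(z[(np.hypot(x-458,y-307)<120)&(br<60)]))
if __name__=='__main__':
    for f in('t0.npz','s0.npz'): print(f);run2(dict(np.load(f)))
E
python3 m2.py
```

```text
t0.npz
case contour@84 [500.6 -77.4 260.5 159.8 -80.7]
[[400.79998779296875, 38.29999923706055], [442.70001220703125, -218.89999389648438], [600.4000244140625, -193.10000610351562], [558.5, 64.0]]
case cloud top 990 [500.6 -78.6 259.7 160.2 -80.7] 84.06755640665119
bar 65 [492.2 -14.9  99.8] [492.  -15.1  65.7  10.    9.4] [491.8 -15.2  65.7  10.5   9.7]
plate z 65.6495547139674 deck z 66.52008603428976
carrier [456.4 309.2 105.4  71.5  25.4]
grip 27 [458.7 308.7  46. ] [458.8 309.   29.1   9.5  27. ]
bench z 0.504558412936376
s0.npz
case contour@84 [491.7 -81.6 258.1 172.6 -80.7]
[[385.70001220703125, 31.899999618530273], [427.29998779296875, -222.8000030517578], [597.5999755859375, -195.0], [556.0, 59.70000076293945]]
case cloud top 660 [498.5 -80.6 258.8 163.1 -80.9] 82.9859377858669
bar 40 [487.  -18.   98.9] [489.6 -17.4  70.8   9.6   9.1] [485.4 -18.1  72.5   9.6   9.1]
plate z 64.26164767933892 deck z 65.83788610534248
carrier [458.7 308.  108.1  69.1  25.3]
grip 18 [455.6 306.8  44.9] [454.9 306.6  28.5   9.2  24.3]
bench z -1.2360618002737738
```

```bash
cat > g.py <<'E'
from h import *
from scipy.spatial.transform import Rotation as R
def go(p,yaw_deg=None):
    s=ctrl.sense(); q=s['ee_rot']; r=R.from_quat([q[1],q[2],q[3],q[0]])
    d=r.as_matrix().T@(np.array(p)-s['eef_pos'])
    ty=r.as_matrix()[:,1]; yaw=np.degrees(np.arctan2(ty[1],ty[0]))
    print('pos',np.round(s['eef_pos'],1),'shift',np.round(d,1),'yaw_y',round(yaw,2),'tilt z',np.round(r.as_matrix()[:,2],4),'t',s['time_s'],'F',np.round(s['force'],1),'T',np.round(s['wrist_torque'],2),'w',round(s['grip_width'],3))
    if yaw_deg is not None:
        T=R.from_euler('z',yaw_deg-90,degrees=True).as_matrix()@np.array([[-1,0,0],[0,1,0],[0,0,-1]])
        T[:,1]=[np.cos(np.radians(yaw_deg)),np.sin(np.radians(yaw_deg)),0]; T[:,2]=[0,0,-1]; T[:,0]=np.cross(T[:,1],T[:,2])
        print('turn units',np.round(np.degrees((r.inv()*R.from_matrix(T)).as_rotvec())/6,3))
    print('joints',np.round(s['joints'],2))
E
python3 -c "
from g import *
go([215.8,478.4,230],99.3)"
```

```text
pos [215.8 478.4 231. ] shift [-0. -0.  1.] yaw_y 65.72 tilt z [-5.e-04 -6.e-04 -1.e+00] t 0.2 F [ 0.2 -0.1 -0.6] T [ 0.06 -0.02 -0.01] w 0.999
turn units [-7.000e-03 -4.000e-03 -5.597e+00]
joints [ 0.92  0.31  1.5   0.    1.33 -0.22]
```

{"name": "carry_out", "arguments": {
  "plan": [
    [40, [0, 0, 0], [0, 0, -0.8]],
    [40, [0, 0, 0], [0, 0, -0.8]],
    [40, [0, 0, 0], [0, 0, -0.8]],
    [40, [0, 0, 0], [0, 0, -0.8]],
    [40, [0, 0, 0], [0, 0, -0.8]],
    [40, [0, 0, 0], [0, 0, -0.8]],
    [40, [0, 0, 0], [0, 0, -0.8]],
    [40, [0, 0, 0], [0, 0, 0]]
  ]
}}

```text
time_s: 0.87
eef_pos: [215.9, 478.5, 231.1]
ee_rot: [-0.0, -0.083, 0.997, -0.0]
force: [0.9, 0.1, -0.7]
grip_width: 0.471
```

```bash
python3 -c "
from g import *
go([491,-16,150],99.3)"
```

```text
pos [215.9 478.5 231.1] shift [-189.9 -533.1   81.2] yaw_y 99.49 tilt z [-2.e-04 -3.e-04 -1.e+00] t 0.8667 F [ 0.9  0.1 -0.7] T [-0.01 -0.01 -0.04] w 0.471
turn units [-0.002 -0.003  0.031]
joints [ 0.92  0.31  1.5   0.    1.33 -0.81]
```

{"name": "carry_out", "arguments": {
  "plan": [
    [40, [-10, -28, 0], [0, 0, 0]],
    [40, [-10, -28, 0], [0, 0, 0]],
    [40, [-10, -28, 0], [0, 0, 0]],
    [40, [-10, -28, 0], [0, 0, 0]],
    [40, [-10, -28, 0], [0, 0, 0]],
    [40, [-10, -28, 0], [0, 0, 0]],
    [40, [-10, -28, 0], [0, 0, 0]],
    [40, [-10, -28, 0], [0, 0, 0]],
    [40, [-10, -28, 0], [0, 0, 0]],
    [40, [-10, -28, 0], [0, 0, 0]],
    [40, [-10, -28, 0], [0, 0, 0]],
    [40, [-10, -28, 0], [0, 0, 0]],
    [40, [-10, -28, 10], [0, 0, 0]],
    [40, [-10, -28, 10], [0, 0, 0]],
    [40, [-10, -28, 10], [0, 0, 0]],
    [40, [-10, -28, 10], [0, 0, 0]],
    [40, [-10, -28, 10], [0, 0, 0]],
    [40, [-10, -28, 10], [0, 0, 0]],
    [40, [-10, -29, 20], [0, 0, 0]],
    [40, [0, 0, 0], [0, 0, 0]]
  ]
}}

```text
time_s: 2.53
eef_pos: [490.2, -20.2, 148.2]
ee_rot: [-0.002, -0.078, 0.997, 0.0]
force: [-0.4, 1.2, -0.6]
grip_width: 0.468
```

```bash
python3 -c "
from g import *
go([491,-16,76],99.4)
c=cap('top');cv2.imwrite('pics/t1.png',cv2.resize(c['color'][140:245,170:370],None,fx=4,fy=4,interpolation=cv2.INTER_CUBIC))
c=cap('scene');cv2.imwrite('pics/s1.png',cv2.resize(c['color'][150:260,180:380],None,fx=4,fy=4,interpolation=cv2.INTER_CUBIC))"
```

```text
pos [490.2 -20.2 148.2] shift [-1.7  4.  72.2] yaw_y 98.95 tilt z [-3.6e-03  2.0e-04 -1.0e+00] t 2.5333 F [-0.4  1.2 -0.6] T [0.06 0.05 0.03] w 0.468
turn units [ 0.007 -0.034 -0.075]
joints [-0.28  0.33  1.71 -0.    1.11 -2.01]
```

View pics/t1.png

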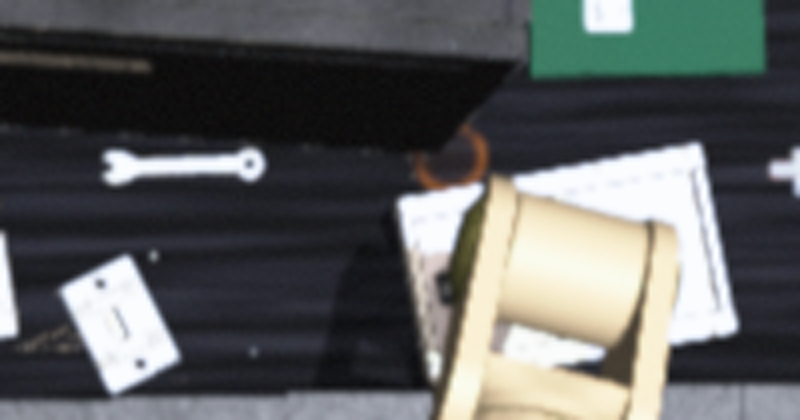

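View pics/s1.png

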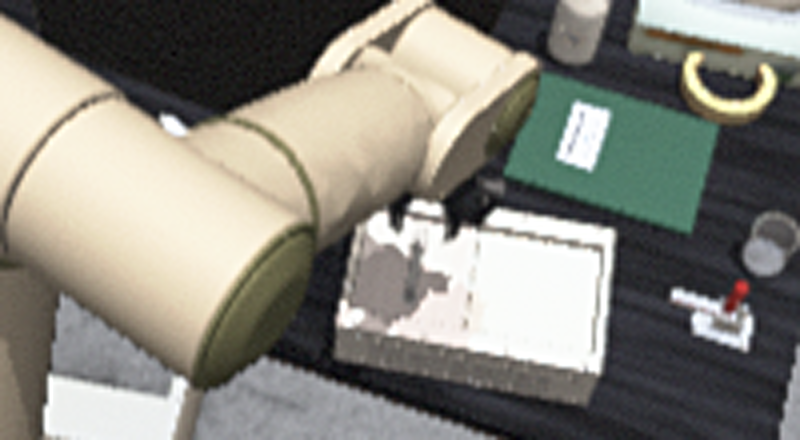

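{"name": "carry_out", "arguments": {
  "plan": [
    [40, [-1, 3, 10], [0, 0, 0]],
    [40, [0, 0, 15], [0, 0, 0]],
    [40, [0, 0, 15], [0, 0, 0]],
    [40, [0, 0, 10], [0, 0, 0]],
    [40, [0, 0, 0], [0, 0, 0]],
    [40, [0, 0, 0], [0, 0, 0]]
  ]
}}

```text
time_s: 3.13
eef_pos: [490.1, -12.9, 101.5]
ee_rot: [-0.0, -0.081, 0.997, 0.0]
force: [0.9, 0.2, 0.7]
grip_width: 0.467
```

```bash
python3 -c "
from g import *
go([491,-16,76],99.4)
c=cap('scene');cv2.imwrite('pics/s2.png',cv2.resize(c['color'][180:260,250:350],None,fx=7,fy=7,interpolation=cv2.INTER_CUBIC))"
```

```text
pos [490.1 -12.9 101.5] shift [-0.4 -3.2 25.5] yaw_y 99.35 tilt z [-1.e-04  1.e-04 -1.e+00] t 3.1333 F [0.9 0.2 0.7] T [0.01 0.   0.04] w 0.467
turn units [ 0.001 -0.001 -0.009]
joints [-0.27  0.39  1.77  0.    0.99 -2.  ]
```

View pics/s2.png

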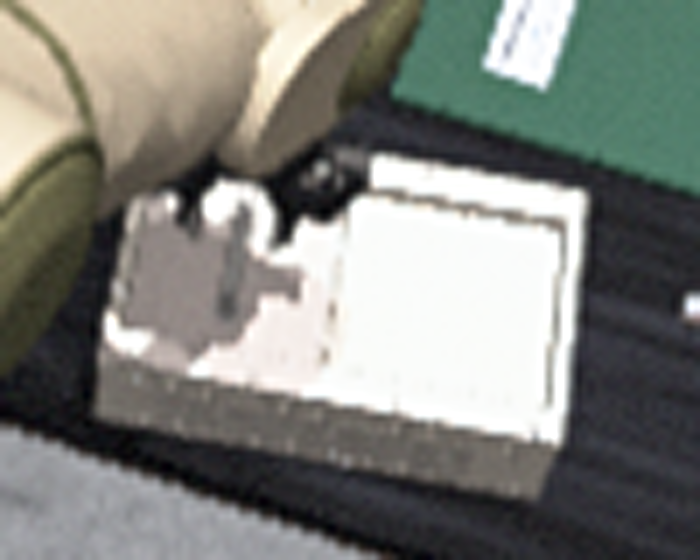

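Both fingertips straddle the bar: left near (195,205), right near (285,240), with the bar between at (240,240). I'll shift 3 mm, descend and close.

{"name": "carry_out", "arguments": {
  "plan": [
    [40, [0, -3, 6], [0, 0, 0]],
    [40, [0, 0, 7], [0, 0, 0]],
    [40, [0, 0, 7], [0, 0, 0]],
    [40, [0, 0, 6], [0, 0, 0]],
    [40, [0, 0, 0], [0, 0, 0]],
    [20, [0, 0, 0], [0, 0, 0]],
    [5, [0, 0, 0], [0, 0, 0]],
    [3, [0, 0, 0], [0, 0, 0]],
    [3, [0, 0, 0], [0, 0, 0]],
    [3, [0, 0, 0], [0, 0, 0]]
  ],
  "grip_force": 40
}}

```text
time_s: 4.02
eef_pos: [490.9, -16.5, 75.6]
ee_rot: [0.0, -0.081, 0.997, -0.0]
force: [0.5, 1.1, 1.8]
grip_width: 0.107
```

```bash
python3 -c "
from g import *
go([491,-16,76],99.4)"
```

```text
pos [490.9 -16.5  75.6] shift [-0.2  0.5 -0.4] yaw_y 99.32 tilt z [ 7.e-04 -2.e-04 -1.e+00] t 4.0167 F [0.5 1.1 1.8] T [ 0.08  0.04 -0.03] w 0.107
turn units [-0.003  0.006 -0.014]
joints [-0.27  0.43  1.79  0.    0.93 -2.01]
```

Opening is 9.1 mm, so the bar is held. Lift 11 mm.

{"name": "carry_out", "arguments": {
  "plan": [
    [3, [0, 0, -3], [0, 0, 0]],
    [3, [0, 0, -3], [0, 0, 0]],
    [3, [0, 0, -3], [0, 0, 0]],
    [3, [0, 0, -1], [0, 0, 0]],
    [3, [0, 0, 0], [0, 0, 0]],
    [3, [0, 0, 0], [0, 0, 0]]
  ],
  "grip_force": 60
}}

```text
time_s: 4.52
eef_pos: [490.6, -16.5, 85.3]
ee_rot: [-0.0, -0.081, 0.997, 0.0]
force: [-0.2, -0.2, -3.4]
grip_width: 0.1
```

```bash
python3 -c "
from g import *
go([491,-16,76],99.3)"
```

```text
pos [490.6 -16.5  85.3] shift [-0.5  0.4  9.3] yaw_y 99.32 tilt z [-1.e-04  0.e+00 -1.e+00] t 4.5167 F [-0.2 -0.2 -3.4] T [ 0.03 -0.02 -0.07] w 0.1
turn units [ 0.    -0.001  0.003]
joints [-0.27  0.41  1.78 -0.    0.95 -2.01]
```

{"name": "carry_out", "arguments": {
  "plan": [
    [3, [0, -4, 0], [0, 0, 0]],
    [3, [0, -6, 0], [0, 0, 0]],
    [3, [0, -8, 0], [0, 0, 0]],
    [3, [0, -8, 0], [0, 0, 0]],
    [3, [0, -8, 0], [0, 0, 0]],
    [3, [0, -8, 0], [0, 0, 0]],
    [3, [0, -8, 0], [0, 0, 0]],
    [3, [0, 0, 0], [0, 0, 0]]
  ]
}}

```text
time_s: 5.18
eef_pos: [499.1, -67.4, 85.3]
ee_rot: [0.0, -0.081, 0.997, -0.0]
force: [0.6, -0.4, -1.8]
grip_width: 0.1
```

```bash
python3 -c "
from g import *
go([510.4,-136.9,85.3],99.3)"
```

```text
pos [499.1 -67.4  85.3] shift [  0.  -70.4   0. ] yaw_y 99.24 tilt z [ 4.e-04 -4.e-04 -1.e+00] t 5.1833 F [ 0.6 -0.4 -1.8] T [-0.03  0.01 -0.  ] w 0.1
turn units [-0.005  0.003 -0.011]
joints [-0.37  0.44  1.74 -0.    0.96 -2.1 ]
```

{"name": "carry_out", "arguments": {
  "plan": [
    [3, [0, -8, 0], [0, 0, 0]],
    [3, [0, -8, 0], [0, 0, 0]],
    [3, [0, -8, 0], [0, 0, 0]],
    [3, [0, -8, 0], [0, 0, 0]],
    [3, [0, -8, 0], [0, 0, 0]],
    [3, [0, -8, 0], [0, 0, 0]],
    [3, [0, -8, 0], [0, 0, 0]],
    [3, [0, -8, 0], [0, 0, 0]],
    [3, [0, -6, 0], [0, 0, 0]],
    [3, [0, 0, 0], [0, 0, 0]],
    [3, [0, 0, 0], [0, 0, 0]]
  ]
}}

```text
time_s: 6.1
eef_pos: [510.1, -135.1, 85.2]
ee_rot: [-0.0, -0.081, 0.997, 0.0]
force: [-0.9, -0.2, -1.9]
grip_width: 0.1
```

```bash
python3 -c "
from g import *
go([510.4,-136.9,82],99.3)"
```

```text
pos [ 510.1 -135.1   85.2] shift [-0.  -1.9  3.2] yaw_y 99.29 tilt z [-2.e-04  2.e-04 -1.e+00] t 6.1 F [-0.9 -0.2 -1.9] T [-0.04  0.04 -0.05] w 0.1
turn units [ 0.002 -0.001 -0.001]
joints [-0.48  0.48  1.67  0.    0.99 -2.21]
```

{"name": "carry_out", "arguments": {
  "plan": [
    [3, [0, -1, 1.5], [0, 0, 0]],
    [3, [0, -1, 1.5], [0, 0, 0]],
    [3, [0, 0, 1], [0, 0, 0]],
    [3, [0, 0, 0], [0, 0, 0]],
    [3, [0, 0, 0], [0, 0, 0]]
  ]
}}

```text
time_s: 6.52
eef_pos: [510.4, -136.7, 81.7]
ee_rot: [0.0, -0.081, 0.997, -0.0]
force: [-2.8, 0.8, 4.5]
grip_width: 0.108
```

```bash
python3 -c "
from g import *
go([510.4,-136.9,82],99.3)"
```

```text
pos [ 510.4 -136.7   81.7] shift [ 0.1 -0.1 -0.3] yaw_y 99.34 tilt z [ 1.e-04 -2.e-04 -1.e+00] t 6.5167 F [-2.8  0.8  4.5] T [0.11 0.42 0.01] w 0.108
turn units [-0.002  0.     0.007]
joints [-0.48  0.49  1.67 -0.    0.99 -2.22]
```

{"name": "carry_out", "arguments": {
  "plan": [
    [15, [0, 0, 0], [0, 0, 0]],
    [30, [0, 0, 0], [0, 0, 0]],
    [30, [0, 0, 0], [0, 0, 0]],
    [30, [0, 0, 0], [0, 0, 0]],
    [30, [0, 0, -10], [0, 0, 0]],
    [30, [0, 0, -20], [0, 0, 0]],
    [30, [0, 0, -30], [0, 0, 0]],
    [30, [0, 0, -30], [0, 0, 0]],
    [30, [0, 0, -20], [0, 0, 0]],
    [30, [0, 25, -10], [0, 0, 0]],
    [30, [0, 30, 0], [0, 0, 0]],
    [30, [0, 30, 0], [0, 0, 0]],
    [30, [0, 30, 0], [0, 0, 0]],
    [30, [0, 30, 0], [0, 0, 0]],
    [30, [0, 30, 0], [0, 0, 0]],
    [30, [0, 30, 0], [0, 0, 0]],
    [30, [0, 30, 0], [0, 0, 0]],
    [30, [0, 30, 0], [0, 0, 0]],
    [30, [0, 30, 0], [0, 0, 0]],
    [30, [0, 0, 0], [0, 0, 0]]
  ]
}}

```text
time_s: 8.18
eef_pos: [461.6, 158.1, 202.2]
ee_rot: [0.0, -0.083, 0.997, 0.001]
force: [0.1, -0.7, -0.3]
grip_width: 0.352
```

```bash
python3 -c "
from g import *
go([458,308,130],115.5)
for n in('top','scene'):
    c=cap(n);np.savez(n[0]+'1.npz',**c);a=(140,170) if n=='top' else (170,200)
    cv2.imwrite('pics/%s3.png'%n,cv2.resize(c['color'][a[0]:a[0]+105,a[1]:a[1]+200],None,fx=4,fy=4,interpolation=cv2.INTER_CUBIC))"
```

```text
pos [461.6 158.1 202.2] shift [-21.2 148.4  72.4] yaw_y 99.54 tilt z [ 7.0e-04  1.2e-03 -1.0e+00] t 8.1833 F [ 0.1 -0.7 -0.3] T [-0.03  0.01  0.01] w 0.352
turn units [ 0.009  0.01  -2.659]
joints [ 0.09  0.26  1.65  0.    1.23 -1.65]
```

View pics/top3.png

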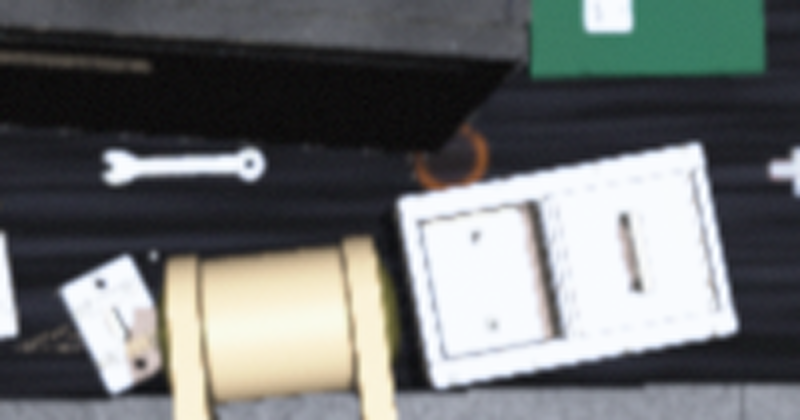

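View pics/scene3.png

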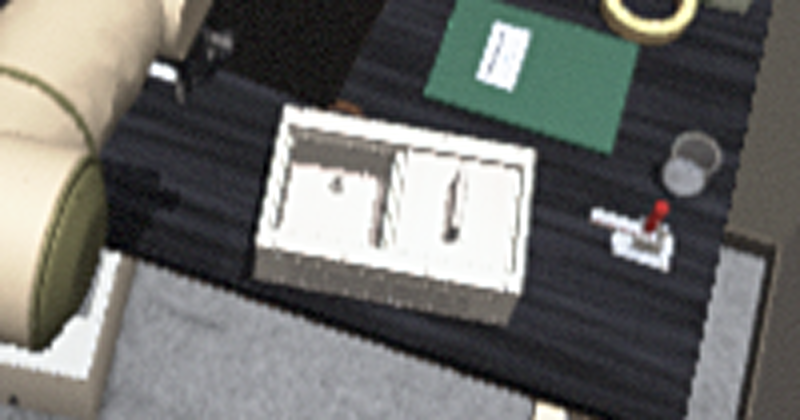

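The hatch is parked, with its bar at zoom pixel (630,252). The well is open, and the pins are at (476,237) and (491,324). Now I'll measure the pins, the parked bar (as a robot-versus-camera check) and the carrier.

```bash
python3 - <<'E'
from h import *
from m import rect
c=dict(np.load('t1.npz')); W=cloud(c); z=W[...,2]
g=c['color'].min(-1)
for u0,v0 in((288,199),(292,221)):
    print(u0,v0); print(g[v0-4:v0+5,u0-5:u0+6]); print(np.round(z[v0-4:v0+5,u0-5:u0+6]).astype(int))
x,y=W[...,0],W[...,1]
h=(np.hypot(x-510,y+136)<45)&(z>88)&(z<115); v,u=np.nonzero(h); print('bar top cam',h.sum(),np.round(W[h].mean(0),1),rect(W[h][:,:2]))
c=dict(np.load('s1.npz')); W=cloud(c); z=W[...,2];x,y=W[...,0],W[...,1]
h=(np.hypot(x-510,y+136)<45)&(z>88)&(z<115); v,u=np.nonzero(h); print('bar sc cam',h.sum(),np.round(W[h].mean(0),1),rect(W[h][:,:2]))
cv2.imwrite('pics/pins.png',np.hstack([cv2.resize(dict(np.load('t1.npz'))['color'][185:235,270:320],(400,400),interpolation=cv2.INTER_CUBIC),cv2.resize(c['color'][195:245,262:312],(400,400),interpolation=cv2.INTER_CUBIC)]))
E
```

```text
288 199
[[236 244 247 247 247 248 249 249 249 249 249]
 [248 248 249 249 248 246 244 247 249 249 249]
 [249 249 249 248 241 228 226 238 248 249 249]
 [249 249 249 246 230 180 186 228 246 249 249]
 [249 249 249 246 227 175 193 235 247 249 249]
 [249 249 249 247 236 204 225 244 249 249 249]
 [249 249 249 249 245 237 241 247 249 249 249]
 [249 249 249 249 249 247 248 249 249 249 249]
 [249 249 249 249 249 249 249 249 249 249 249]]
[[                   7                   11                    8
                    11                    4                    0
                     7                    8                   10
                     6                    6]
 [                   9                    6                    6
                     8                    3                   11
                    15                    5                    5
                     4                   10]
 [                  10                    8                    3
                     5                   10                   16
                    27                   29               
[... 1758 characters left out ...]
228 217 232 246 249 249]
 [249 249 249 249 246 243 242 244 248 249 249]
 [249 249 249 249 249 248 248 248 249 249 247]
 [249 249 249 249 248 247 247 247 246 244 238]]
[[ 6 11 11  7 10  8  6  7  3  7  5]
 [10 10  6 12  4  6 11  5  8  8  5]
 [ 8  7  7 11 15 11 17 17  9  7  9]
 [ 7  6  7  5 12 15 27  7 13  7  8]
 [ 6  7  2  5 11 13 25 29 15  4 10]
 [ 4  8  4  0  8 16  8  8  7  6  9]
 [10  7  4  4  5  5  3  9  8  8  9]
 [10  6  5 10  4 11  5 11  7  5  4]
 [11  5  9  1  9  3  8  7  4  7  7]]
bar top cam 78 [ 510.8 -135.   104.4] [ 511.  -135.8   68.9   10.3   10.6]
bar sc cam 47 [ 504.3 -138.4  103.5] [ 506.6 -138.5   68.3   10.2    9.7]<stdin>:6: RuntimeWarning: invalid value encountered in cast
```

View pics/pins.png

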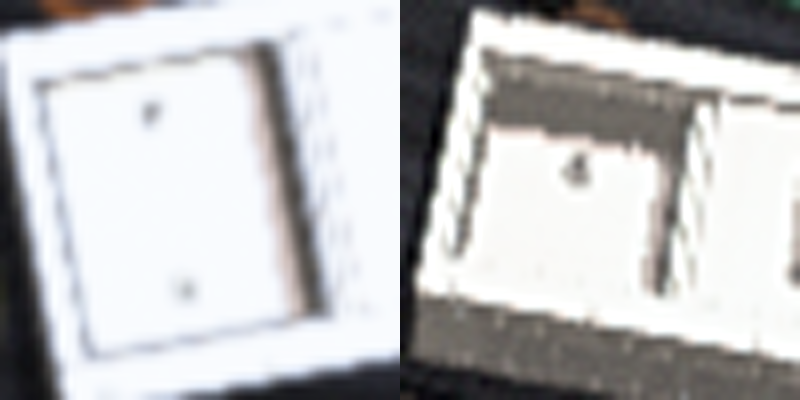

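```bash
cat > m3.py <<'E'
from h import *
def cen(g,u0,v0,r,bg):
    p=g[v0-r:v0+r+1,u0-r:u0+r+1].astype(float); w=np.clip(bg-p,0,None); w[w<8]=0
    v,u=np.mgrid[v0-r:v0+r+1,u0-r:u0+r+1]; return (w*u).sum()/w.sum(),(w*v).sum()/w.sum()
E
python3 - <<'E'
from m3 import *
t1=dict(np.load('t1.npz'));t0=dict(np.load('t0.npz'))
g=t1['color'].min(-1)
pp=[]
for u,v in((288,199),(292,221)):
    q=cen(g,u,v,3,245); pp.append(pt(t1,*q,22)); print(np.round(q,2),np.round(pp[-1],1))
m=(pp[0]+pp[1])/2; d=pp[0]-pp[1]; print('pins mid',np.round(m,1),'len',np.hypot(*d[:2]),'yaw',np.degrees(np.arctan2(d[1],d[0])))
yd=np.array([-.1616,.987]);xd=np.array([.987,.1616]); o=np.array([500.6,-78.0])+2.5*yd; print('case local of pins mid (top cam)',(m[:2]-o)@xd,(m[:2]-o)@yd)
g=t0['color'].min(-1)
W=cloud(t0)
# holes predicted
a=np.radians(25.5); hh=[]
for s in(40,-40):
    P=np.array([457.5+s*np.cos(a),308.5+s*np.sin(a),4,1]); Q=np.linalg.inv(t0['cam_to_world'])@P
    u=t0['fx']*Q[0]/-Q[2]+t0['cx']; v=-t0['fy']*Q[1]/-Q[2]+t0['cy']; u,v=int(round(u)),int(round(v)); print(u,v);print(g[v-3:v+4,u-3:u+4])
    q=cen(g,u,v,3,225); hh.append(pt(t0,*q,2)); print(np.round(q,2),np.round(hh[-1],1))
m=(hh[0]+hh[1])/2; d=hh[0]-hh[1]; print('holes mid',np.round(m,1),'len',np.hypot(*d[:2]),'yaw',np.degrees(np.arctan2(d[1],d[0])))
E
```

```text
[288.39 198.66] [527.4  -7.9  22. ]
[292.79 220.84] [448.9 -21.3  22. ]
pins mid [488.2 -14.6  22. ] len 79.71453420072808 yaw 9.668803995637413
case local of pins mid (top cam) -2.039196340749516 62.08245583575151
195 210
[[ 72 110 156 204 230 242 246]
 [155 193 212 234 242 247 248]
 [222 219 201 210 231 245 248]
 [238 207 138 135 196 242 247]
 [243 219 144 131 192 238 242]
 [246 239 216 206 224 237 237]
 [247 245 240 235 235 240 242]]
[193.74 208.89] [498.9 329.8   2. ]
205 230
[[246 243 243 240 244 243 243]
 [244 240 239 238 244 247 248]
 [242 231 206 205 230 245 248]
 [240 210 133 125 194 242 247]
 [243 219 141 123 191 240 241]
 [247 239 216 204 221 234 213]
 [248 246 238 230 214 191 140]]
[205.3  230.98] [419.3 289.7   2. ]
holes mid [459.1 309.7   2. ] len 89.16743100263098 yaw 26.695358517438436
```

```bash
python3 - <<'E'
from m3 import *
t0=dict(np.load('t0.npz'));g=t0['color'].min(-1);hh=[]
for u,v in((194,210),(204,230)):
    q=cen(g,u,v,2,235); 
    q=cen(g,int(round(q[0])),int(round(q[1])),2,235);hh.append(pt(t0,*q,2)); print(np.round(q,2),np.round(hh[-1],1))
m=(hh[0]+hh[1])/2; d=hh[0]-hh[1]; print('holes mid',np.round(m,1),'len',np.hypot(*d[:2]),'yaw',np.degrees(np.arctan2(d[1],d[0])))
for n in('top','scene'):
    L=[cap(n) for _ in range(10)]; c=L[0]
    D=np.array([l['range_z'] for l in L]); D[D==0]=np.nan; c['range_z']=np.nan_to_num(np.nanmedian(D,0)); np.savez(n+'_pins.npz',**c)
    W=cloud(c);x,y,z=W[...,0],W[...,1],W[...,2]
    for px,py in((529,-9),(450,-23)):
        h=(np.hypot(x-px,y-py)<14)&(z>13)&(z<40); 
        if h.sum()==0: print(n,'none');continue
        w=np.clip(z[h]-9,0,20); v,u=np.nonzero(h); print(n,h.sum(),np.round((W[h]*w[:,None]).sum(0)/w.sum(),1), 'px',(u*w).sum()/w.sum(),(v*w).sum()/w.sum()); print(np.round(np.c_[W[h],u,v]).astype(int).tolist())
E
```

```text
[194.19 209.99] [495.  328.2   2. ]
[204.84 230.72] [420.2 291.3   2. ]
holes mid [457.6 309.8   2. ] len 83.34730487313793 yaw 26.265192510804056
top 10 [530.  -10.3  25.3] px 289.1484240379335 197.87774930474893
[[534, -4, 13, 287, 197], [533, -9, 29, 289, 197], [533, -13, 28, 290, 197], [530, -7, 22, 288, 198], [529, -9, 30, 289, 198], [529, -13, 30, 290, 198], [526, -11, 15, 289, 199], [526, -15, 14, 290, 199], [523, -7, 14, 288, 200], [523, -11, 13, 289, 200]]
top 7 [450.4 -23.2  24.4] px 293.38847630654476 220.39434119253946
[[455, -23, 19, 293, 219], [452, -19, 15, 292, 220], [452, -21, 29, 293, 220], [451, -30, 14, 295, 220], [448, -21, 28, 293, 221], [448, -25, 28, 294, 221], [448, -30, 14, 295, 221]]
scene 4 [525.6 -12.2  20.1] px 283.70600861772454 215.45029379722223
[[526, -9, 20, 283, 215], [526, -13, 24, 284, 215], [525, -14, 17, 284, 216], [522, -15, 14, 284, 217]]
scene none<stdin>:9: RuntimeWarning: All-NaN slice encountered
```

{"name": "carry_out", "arguments": {
  "plan": [
    [40, [0, 0, 0], [0, 0, -0.9]],
    [40, [0, 0, 0], [0, 0, -0.9]],
    [40, [0, 0, 0], [0, 0, -0.86]],
    [40, [0, 0, 0], [0, 0, 0]],
    [40, [0, 0, 0], [0, 0, 0]]
  ]
}}

```text
time_s: 9.7
eef_pos: [462.7, 154.2, 201.3]
ee_rot: [0.0, -0.218, 0.976, -0.0]
force: [-0.2, 0.6, -0.5]
grip_width: 0.466
```

```bash
python3 -c "
from g import *
go([457.8,307.7,80],115.5)"
```

```text
pos [462.7 154.2 201.3] shift [-60.7 141.  121.3] yaw_y 115.13 tilt z [ 0. -0. -1.] t 9.7 F [-0.2  0.6 -0.5] T [-0.03 -0.02 -0.02] w 0.466
turn units [-0.    -0.    -0.062]
joints [ 0.08  0.26  1.65 -0.    1.23 -1.93]
```

{"name": "carry_out", "arguments": {
  "plan": [
    [40, [-6, 14, 2], [0, 0, -0.06]],
    [40, [-7, 16, 10], [0, 0, 0]],
    [40, [-7, 16, 12], [0, 0, 0]],
    [40, [-7, 16, 12], [0, 0, 0]],
    [40, [-7, 16, 12], [0, 0, 0]],
    [40, [-7, 16, 12], [0, 0, 0]],
    [40, [-7, 16, 12], [0, 0, 0]],
    [40, [-6, 15, 12], [0, 0, 0]],
    [40, [-6, 15, 12], [0, 0, 0]],
    [40, [0, 0, 12], [0, 0, 0]],
    [40, [0, 0, 10], [0, 0, 0]],
    [40, [0, 0, 0], [0, 0, 0]],
    [40, [0, 0, 0], [0, 0, 0]]
  ]
}}

```text
time_s: 10.78
eef_pos: [456.3, 306.0, 83.2]
ee_rot: [-0.0, -0.221, 0.975, -0.0]
force: [0.6, 0.3, -0.1]
grip_width: 0.469
```

```bash
python3 -c "
from g import *
go([457.8,307.7,19],115.5)
c=cap('scene');cv2.imwrite('pics/s4.png',cv2.resize(c['color'][170:240,160:260],None,fx=7,fy=7,interpolation=cv2.INTER_CUBIC))
c=cap('top');cv2.imwrite('pics/t4.png',cv2.resize(c['color'][180:250,160:260],None,fx=7,fy=7,interpolation=cv2.INTER_CUBIC))"
```

```text
pos [456.3 306.   83.2] shift [-2.1  0.9 64.2] yaw_y 115.55 tilt z [-6.e-04 -3.e-04 -1.e+00] t 10.7833 F [ 0.6  0.3 -0.1] T [-0.02 -0.01 -0.  ] w 0.469
turn units [-0.    -0.006  0.008]
joints [ 0.38  0.52  1.6  -0.    1.02 -1.64]
```

View pics/s4.png

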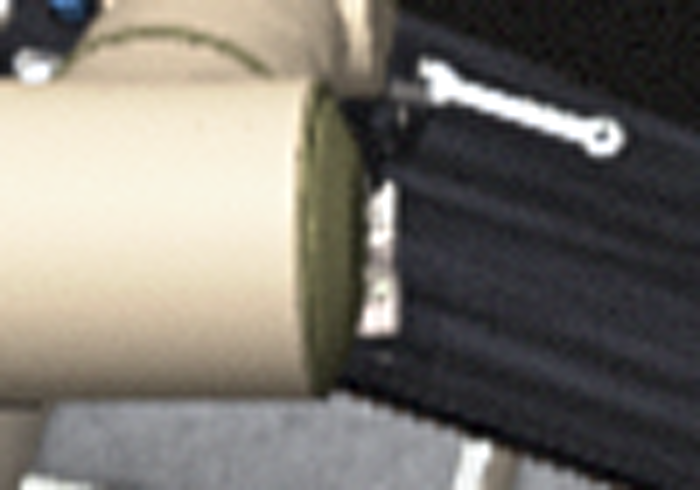

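View pics/t4.png

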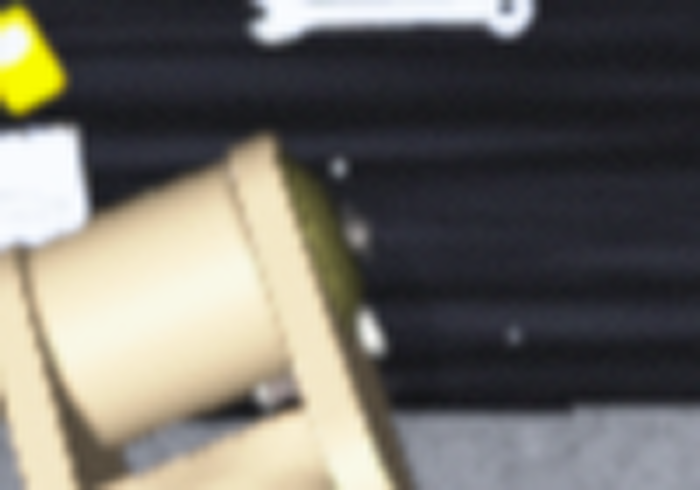

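The arm mostly blocks both views: in s4.png only the carrier edge at (380,260) shows. I'm going by the measured pose and descending with a force check.

{"name": "carry_out", "arguments": {
  "plan": [
    [40, [-2, 1, 10], [0, 0, 0]],
    [40, [0, 0, 12], [0, 0, 0]],
    [40, [0, 0, 12], [0, 0, 0]],
    [40, [0, 0, 10], [0, 0, 0]],
    [40, [0, 0, 8], [0, 0, 0]],
    [40, [0, 0, 6], [0, 0, 0]],
    [40, [0, 0, 5], [0, 0, 0]],
    [40, [0, 0, 0], [0, 0, 0]],
    [40, [0, 0, 0], [0, 0, 0]]
  ]
}}

```text
time_s: 11.63
eef_pos: [457.8, 308.2, 20.4]
ee_rot: [0.0, -0.222, 0.975, 0.0]
force: [0.9, 0.2, 0.4]
grip_width: 0.467
```

```bash
python3 -c "
from g import *
go([457.8,307.7,20],115.5)"
```

```text
pos [457.8 308.2  20.4] shift [ 0.2 -0.5  0.4] yaw_y 115.64 tilt z [ 1.e-04  1.e-04 -1.e+00] t 11.6333 F [0.9 0.2 0.4] T [ 0.02 -0.   -0.03] w 0.467
turn units [-0.     0.001  0.023]
joints [ 0.38  0.62  1.63  0.    0.89 -1.64]
```

{"name": "carry_out", "arguments": {
  "plan": [
    [20, [0, 0, 0], [0, 0, 0]],
    [12, [0, 0, 0], [0, 0, 0]],
    [5, [0, 0, 0], [0, 0, 0]],
    [3, [0, 0, 0], [0, 0, 0]],
    [3, [0, 0, 0], [0, 0, 0]],
    [3, [0, 0, 0], [0, 0, 0]]
  ],
  "grip_force": 40
}}

```text
time_s: 12.13
eef_pos: [458.0, 308.3, 20.8]
ee_rot: [0.0, -0.222, 0.975, 0.0]
force: [0.3, -1.2, 5.4]
grip_width: 0.107
```

{"name": "carry_out", "arguments": {
  "plan": [
    [3, [0, 0, -5], [0, 0, 0]],
    [3, [0, 0, -15], [0, 0, 0]],
    [3, [0, 0, -25], [0, 0, 0]],
    [3, [0, 0, -30], [0, 0, 0]],
    [3, [0, 0, -30], [0, 0, 0]],
    [3, [0, 0, -25], [0, 0, 0]],
    [3, [0, 0, 0], [0, 0, 0]]
  ],
  "grip_force": 60
}}

```text
time_s: 12.72
eef_pos: [459.3, 309.0, 155.2]
ee_rot: [0.004, -0.222, 0.975, 0.001]
force: [1.0, -0.2, -1.5]
grip_width: 0.105
```

```bash
python3 -c "
from g import *
go([489.2,-17,150],99.3)"
```

```text
pos [459.3 309.  155.2] shift [ 114.2 -306.8    4.5] yaw_y 115.65 tilt z [ 0.0074  0.003  -1.    ] t 12.7167 F [ 1.  -0.2 -1.5] T [ 0.06 -0.05  0.  ] w 0.105
turn units [0.006 0.076 2.725]
joints [ 0.38  0.44  1.52  0.    1.17 -1.64]
```

{"name": "carry_out", "arguments": {
  "plan": [
    [3, [0, 0, 0], [0, 0, 0.7]],
    [3, [0, 0, 0], [0, 0, 0.7]],
    [3, [0, 0, 0], [0, 0, 0.7]],
    [3, [0, 0, 0], [0, 0, 0.6]],
    [3, [0, 0, 0], [0, 0, 0]],
    [3, [0, 0, 0], [0, 0, 0]]
  ]
}}

```text
time_s: 13.22
eef_pos: [457.3, 308.0, 149.6]
ee_rot: [-0.001, -0.083, 0.997, -0.0]
force: [0.1, -0.7, -2.6]
grip_width: 0.102
```

```bash
python3 -c "
from g import *
go([489.2,-17,150],99.3)"
```

```text
pos [457.3 308.  149.6] shift [ 2.240e+01 -3.258e+02 -3.000e-01] yaw_y 99.55 tilt z [-1.3e-03 -6.0e-04 -1.0e+00] t 13.2167 F [ 0.1 -0.7 -2.6] T [ 0.02 -0.01  0.03] w 0.102
turn units [-0.003 -0.013  0.041]
joints [ 0.38  0.45  1.53 -0.    1.17 -1.36]
```

{"name": "carry_out", "arguments": {
  "plan": [
    [3, [1, -12, 0], [0, 0, 0.04]],
    [3, [1.4, -18, 0], [0, 0, 0]],
    [3, [1.4, -20, 0], [0, 0, 0]],
    [3, [1.4, -20, 0], [0, 0, 0]],
    [3, [1.4, -20, 0], [0, 0, 0]],
    [3, [1.4, -20, 0], [0, 0, 0]],
    [3, [1.4, -20, 0], [0, 0, 0]],
    [3, [1.4, -20, 0], [0, 0, 0]],
    [3, [1.4, -20, 0], [0, 0, 0]],
    [3, [1.4, -20, 0], [0, 0, 0]],
    [3, [1.4, -20, 0], [0, 0, 0]],
    [3, [1.4, -20, 0], [0, 0, 0]],
    [3, [1.4, -20, 0], [0, 0, 0]],
    [3, [1.4, -20, 0], [0, 0, 0]],
    [3, [1.4, -20, 0], [0, 0, 0]],
    [3, [1.4, -20, 0], [0, 0, 0]],
    [3, [0.8, -12, 0], [0, 0, 0]],
    [3, [0, -4, 0], [0, 0, 0]],
    [3, [0, 0, 0], [0, 0, 0]],
    [3, [0, 0, 0], [0, 0, 0]]
  ]
}}

```text
time_s: 14.88
eef_pos: [487.1, -16.8, 150.2]
ee_rot: [-0.0, -0.08, 0.997, 0.0]
force: [0.0, 1.0, -1.4]
grip_width: 0.105
```

```bash
python3 -c "
from g import *
go([489.2,-17,150],99.3)
c=cap('scene');np.savez('s5.npz',**c);cv2.imwrite('pics/s5.png',cv2.resize(c['color'][170:260,240:350],None,fx=7,fy=7,interpolation=cv2.INTER_CUBIC)[:600])
c=cap('top');cv2.imwrite('pics/t5.png',cv2.resize(c['color'][170:250,250:350],None,fx=7,fy=7,interpolation=cv2.INTER_CUBIC))"
```

```text
pos [487.1 -16.8 150.2] shift [-2.  -0.5  0.2] yaw_y 99.22 tilt z [-3.e-04  3.e-04 -1.e+00] t 14.8833 F [ 0.   1.  -1.4] T [-0.03  0.01 -0.01] w 0.105
turn units [ 0.004 -0.003 -0.014]
joints [-0.28  0.31  1.72  0.    1.11 -2.01]
```

View pics/s5.png

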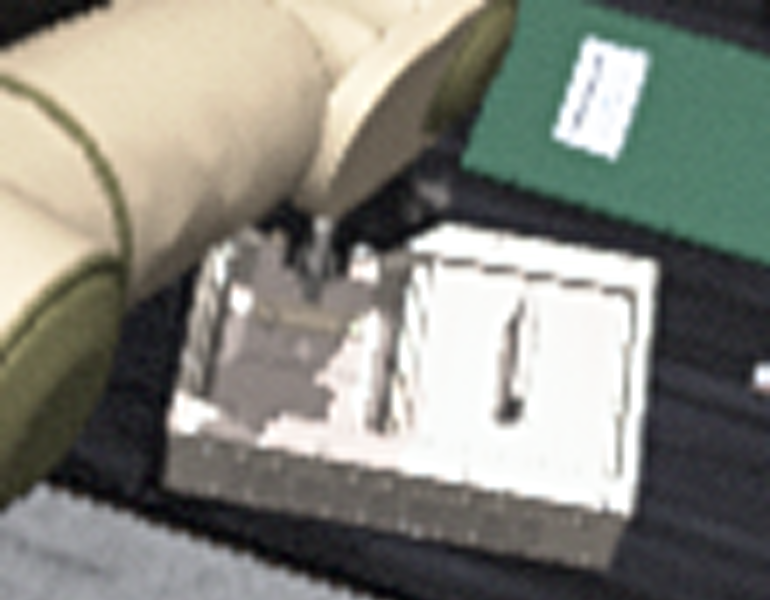

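View pics/t5.png

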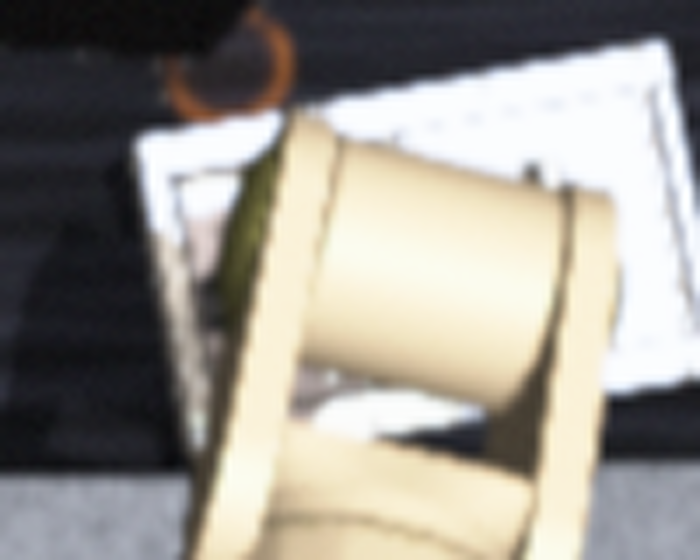

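```bash
python3 - <<'E'
from h import *
c=dict(np.load('s5.npz')); W=cloud(c)
g=c['color'].min(-1)
print(g[208:224,274:292])
print(np.nan_to_num(np.round(W[208:224,274:292,2])).astype(int))
cv2.imwrite('pics/s5b.png',cv2.resize(c['color'][200:228,268:300],None,fx=20,fy=20,interpolation=cv2.INTER_NEAREST))
E
```

```text
[[101  99 118 130 136 134 110  95  76  58 108 115  68  84  38  70 216 242]
 [101 101 125 133 132 129 132 134 100  74  85  94  66  87  80 100 199 211]
 [127 114 125 130 134 135 130 127 113  96  86  83  96 112 117 128 129 129]
 [205 182 137 130 130 129 130 129 133 100  86  87 120 129 133 129 127 122]
 [255 239 148 127 129 131 132 130 133 104  84  95 130 134 133 131 127 128]
 [255 233 141 127 118 124 129 126 126 117 106 106 133 136 133 129 127 126]
 [239 180 124 133 133 117 133 133 127 131 126 123 128 127 129 124 124 141]
 [178 141 117 114 124 111 130 141 142 139 139 138 134 134 127 118 129 176]
 [171 135 125 112 103 112 119 119 120 123 130 132 133 143 128 129 201 226]
 [165 135 134 130 117 128 124 121 116 119 116 118 115 124 113 126 202 216]
 [156 134 133 135 129 137 127 118 129 143 128 127 124 123 111 181 193 202]
 [146 132 134 129 132 134 126 124 144 161 139 130 130 120 136 235 236 238]
 [133 124 123 125 127 131 131 131 148 162 141 131 128 139 191 235 237 240]
 [122 122 121 120 129 119 120 120 122 139 126 126 133 197 235 232 236 244]
 [129 130 133 128 123 122 118 118 119 123 120 129 
[... 601 characters left out ...]
143 135 133 132 132 131]
 [  9 130 139 145 135 134 134 133 135 135 137 135 139 142 136 144 147 129]
 [ 13 131 135 136 136 137 140 142 137 146 137 136 138 137 138 133 135 137]
 [  3 131 133 136 132 131 136 132 138 135 142 140 141 144 146 135 139 138]
 [  7 133 129 137 135 132 137 133 133 137 132 131 135 133 136 136 138 129]
 [132 132 137 135 131 135 134 132   8   3 135 138 139 134 132 136 134 135]
 [135 136 133 129 131 128 131 130   7   8 124 130 131 135 135 137 135 133]
 [132 132 128 132 131 132 134 135 132   4 132 134 132 134 135 132 135 133]
 [  4   8   4  10   4 125 128 135 131 132 134 136 132 131 130 130 135   1]
 [  9   3   2   4   1   5   8   5   8   2 135 131 130 133 129 131 132   0]]
```

View pics/s5b.png

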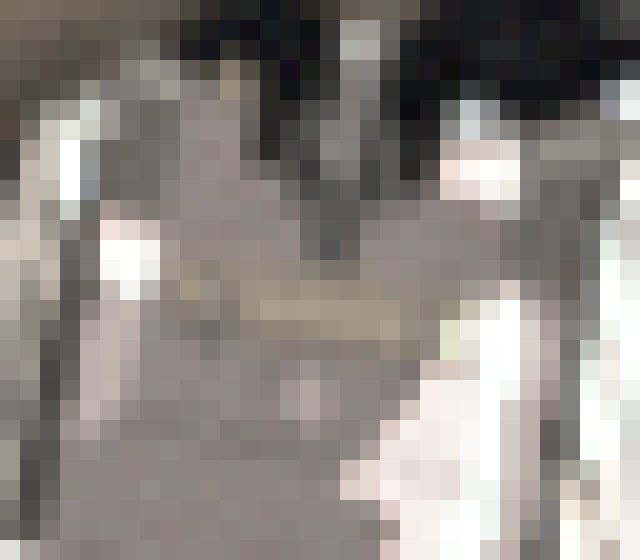

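```bash
python3 - <<'E'
from m3 import *
c=dict(np.load('s5.npz')); W=cloud(c); g=c['color'].min(-1).astype(float)
p=g[218:223,281:286]; w=np.clip(p-128,0,None); w[:, -1]=0
v,u=np.mgrid[218:223,281:286]; print(w); u0,v0=(w*u).sum()/w.sum(),(w*v).sum()/w.sum()
h=pt(c,u0,v0,131.5); print(u0,v0,'hole',np.round(h,1))
xd=np.array([.987,.1605]); yd=np.array([-.1605,.987])
t=np.array([487.1,-16.8]); d=h[:2]-t; print('local x,y of hole rel tcp',d@xd,d@yd)
# front edge
for u in (280,282,284,286): 
  e=pt(c,u,222.6,131.5)[:2]-t; print(e@xd,e@yd)
E
```

```text
[[ 0.  1. 15.  0.  0.]
 [ 0. 16. 33. 11.  0.]
 [ 3. 20. 34. 13.  0.]
 [ 0.  0. 11.  0.  0.]
 [ 0.  0.  0.  0.  0.]]
282.8789808917197 219.48407643312103 hole [448.3 -25.1 131.5]
local x,y of hole rel tcp -39.61754767762843 -1.9450019704732318
-55.01358367083606 6.704380246500344
-53.47188205153874 -0.762526815917666
-51.929922299485845 -8.230684089965424
-50.38770434984198 -15.700091889660552
```

In s5b.png the near carrier hole shows up at pixel (282.9,219.5). That puts it 39.6 mm from the TCP along the case's x axis (nominal 40), so the grasp is well centred. I'm lowering to just above the pin tips.

{"name": "carry_out", "arguments": {
  "plan": [
    [3, [-1.3, -0.5, 8], [0, 0, 0]],
    [3, [0, 0, 14], [0, 0, 0]],
    [3, [0, 0, 14], [0, 0, 0]],
    [3, [0, 0, 14], [0, 0, 0]],
    [3, [0, 0, 14], [0, 0, 0]],
    [3, [0, 0, 14], [0, 0, 0]],
    [3, [0, 0, 12], [0, 0, 0]],
    [3, [0, 0, 4], [0, 0, 0]],
    [3, [0, 0, 0], [0, 0, 0]],
    [3, [0, 0, 0], [0, 0, 0]]
  ]
}}

```text
time_s: 15.82
eef_pos: [488.8, -17.3, 56.5]
ee_rot: [0.0, -0.08, 0.997, -0.0]
force: [0.4, 0.6, -1.5]
grip_width: 0.101
```

```bash
python3 -c "
from g import *
go([488.5,-17.1,50],99.3)
c=cap('scene');np.savez('s6.npz',**c);cv2.imwrite('pics/s6.png',cv2.resize(c['color'][195:240,260:310],None,fx=13,fy=13,interpolation=cv2.INTER_NEAREST))"
```

```text
pos [488.8 -17.3  56.5] shift [0.3 0.3 6.5] yaw_y 99.23 tilt z [ 2.e-04 -1.e-04 -1.e+00] t 15.8167 F [ 0.4  0.6 -1.5] T [-0.03 -0.03 -0.  ] w 0.101
turn units [-0.001  0.002 -0.012]
joints [-0.28  0.46  1.8  -0.    0.88 -2.01]
```

View pics/s6.png

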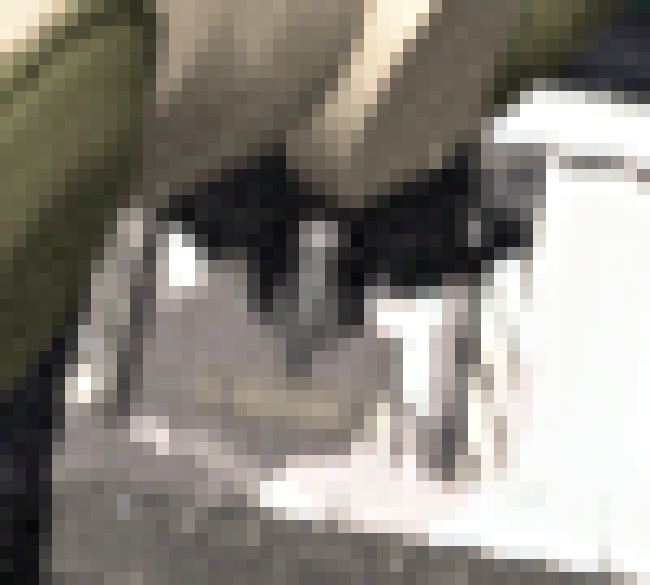

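The carrier sits centred in the well, with its front edge at (290,405) in s6.png. The hole and pin are lost in shadow, so I'll feel down by force in small steps.

{"name": "carry_out", "arguments": {
  "plan": [
    [3, [0, 0, 2], [0, 0, 0]],
    [3, [0, 0, 2], [0, 0, 0]],
    [3, [0, 0, 2], [0, 0, 0]],
    [3, [0, 0, 1], [0, 0, 0]],
    [3, [0, 0, 0], [0, 0, 0]]
  ]
}}

```text
time_s: 16.28
eef_pos: [488.6, -17.6, 49.1]
ee_rot: [-0.0, -0.08, 0.997, 0.0]
force: [0.1, 0.2, -2.5]
grip_width: 0.103
```

```bash
python3 -c "
from g import *
go([488.5,-17.1,44],99.3)"
```

```text
pos [488.6 -17.6  49.1] shift [-0.   0.5  5.1] yaw_y 99.19 tilt z [-3.e-04  1.e-04 -1.e+00] t 16.2833 F [ 0.1  0.2 -2.5] T [-0.01 -0.04 -0.02] w 0.103
turn units [ 0.001 -0.003 -0.018]
joints [-0.28  0.47  1.81 -0.    0.86 -2.01]
```

{"name": "carry_out", "arguments": {
  "plan": [
    [3, [0, 0.3, 1], [0, 0, 0]],
    [3, [0, 0, 1.5], [0, 0, 0]],
    [3, [0, 0, 1.5], [0, 0, 0]],
    [3, [0, 0, 0], [0, 0, 0]]
  ]
}}

```text
time_s: 16.62
eef_pos: [488.5, -17.2, 45.0]
ee_rot: [-0.0, -0.08, 0.997, 0.0]
force: [-1.0, -0.8, -1.7]
grip_width: 0.108
```

```bash
python3 -c "
from g import *
go([488.5,-17.1,40],99.3)"
```

```text
pos [488.5 -17.2  45. ] shift [-0.1  0.1  5. ] yaw_y 99.2 tilt z [-5.e-04  1.e-04 -1.e+00] t 16.6167 F [-1.  -0.8 -1.7] T [ 0.02 -0.02  0.05] w 0.108
turn units [ 0.002 -0.005 -0.017]
joints [-0.28  0.48  1.81 -0.    0.85 -2.01]
```

{"name": "carry_out", "arguments": {
  "plan": [
    [3, [0, 0, 1.5], [0, 0, 0]],
    [3, [0, 0, 1.5], [0, 0, 0]],
    [3, [0, 0, 1.5], [0, 0, 0]],
    [3, [0, 0, 1.5], [0, 0, 0]],
    [3, [0, 0, 0], [0, 0, 0]]
  ]
}}

```text
time_s: 17.03
eef_pos: [488.5, -17.2, 39.0]
ee_rot: [-0.0, -0.08, 0.997, 0.0]
force: [0.3, -0.2, -2.3]
grip_width: 0.108
```

```bash
python3 -c "
from g import *
go([488.5,-17.1,33],99.3)"
```

```text
pos [488.5 -17.2  39. ] shift [-0.1  0.1  6. ] yaw_y 99.2 tilt z [-5.e-04  1.e-04 -1.e+00] t 17.0333 F [ 0.3 -0.2 -2.3] T [ 0.02 -0.03 -0.02] w 0.108
turn units [ 0.002 -0.005 -0.017]
joints [-0.28  0.49  1.82 -0.    0.84 -2.01]
```

{"name": "carry_out", "arguments": {
  "plan": [
    [3, [0, 0, 1.5], [0, 0, 0]],
    [3, [0, 0, 1.5], [0, 0, 0]],
    [3, [0, 0, 1.5], [0, 0, 0]],
    [3, [0, 0, 1], [0, 0, 0]],
    [3, [0, 0, 0.7], [0, 0, 0]],
    [3, [0, 0, 0], [0, 0, 0]]
  ]
}}

```text
time_s: 17.53
eef_pos: [488.6, -17.2, 33.0]
ee_rot: [-0.0, -0.08, 0.997, 0.0]
force: [-0.1, -0.1, -2.2]
grip_width: 0.099
```

```bash
python3 -c "
from g import *
go([488.5,-17.1,33],99.3)"
```

```text
pos [488.6 -17.2  33. ] shift [0.1 0.2 0. ] yaw_y 99.2 tilt z [-1.e-04  0.e+00 -1.e+00] t 17.5333 F [-0.1 -0.1 -2.2] T [-0.   -0.01 -0.01] w 0.099
turn units [ 0.    -0.001 -0.017]
joints [-0.28  0.5   1.82 -0.    0.82 -2.01]
```

{"name": "carry_out", "arguments": {
  "plan": [
    [3, [0, 0, 0.5], [0, 0, 0]],
    [3, [0, 0, 0.5], [0, 0, 0]],
    [3, [0, 0, 0], [0, 0, 0]],
    [3, [0, 0, 0], [0, 0, 0]]
  ]
}}

```text
time_s: 17.87
eef_pos: [488.7, -17.3, 32.8]
ee_rot: [0.0, -0.08, 0.997, -0.0]
force: [-3.8, 0.0, 7.9]
grip_width: 0.104
```

```bash
python3 -c "
from g import *
go([488.5,-17.1,31],99.3)"
```

```text
pos [488.7 -17.3  32.8] shift [0.2 0.2 1.8] yaw_y 99.21 tilt z [ 2.e-04 -2.e-04 -1.e+00] t 17.8667 F [-3.8  0.   7.9] T [ 0.13  0.54 -0.01] w 0.104
turn units [-0.002  0.002 -0.016]
joints [-0.28  0.5   1.82 -0.    0.82 -2.01]
```

Contact comes at TCP z 32.8, which is the expected seated height (20.8 + 12). Release and withdraw.

{"name": "carry_out", "arguments": {
  "plan": [
    [12, [0, 0, 0], [0, 0, 0]],
    [20, [0, 0, 0], [0, 0, 0]],
    [30, [0, 0, 0], [0, 0, 0]],
    [30, [0, 0, 0], [0, 0, 0]],
    [30, [0, 0, 0], [0, 0, 0]],
    [30, [0, 0, -5], [0, 0, 0]],
    [30, [0, 0, -10], [0, 0, 0]],
    [30, [0, 0, -20], [0, 0, 0]],
    [30, [0, 0, -30], [0, 0, 0]],
    [30, [0, 0, -30], [0, 0, 0]],
    [30, [0, 0, -30], [0, 0, 0]],
    [30, [0, 0, -30], [0, 0, 0]],
    [30, [0, 20, -10], [0, 0, 0]],
    [30, [0, 30, 0], [0, 0, 0]],
    [30, [0, 35, 0], [0, 0, 0]],
    [30, [0, 35, 0], [0, 0, 0]],
    [30, [0, 35, 0], [0, 0, 0]],
    [30, [0, 30, 0], [0, 0, 0]],
    [30, [0, 15, 0], [0, 0, 0]],
    [30, [0, 0, 0], [0, 0, 0]]
  ]
}}

```text
time_s: 19.53
eef_pos: [455.9, 182.6, 198.0]
ee_rot: [0.0, -0.082, 0.997, 0.0]
force: [0.4, -1.0, 0.4]
grip_width: 0.351
```

```bash
python3 -c "
from g import *
from m import rect
go([0,0,0])
for n,a in(('top',(165,190)),('scene',(160,200))):
    c=cap(n);np.savez(n[0]+'7.npz',**c)
    cv2.imwrite('pics/%s7.png'%n,cv2.resize(c['color'][a[0]:a[0]+90,a[1]:a[1]+180],None,fx=4.4,fy=4.4,interpolation=cv2.INTER_CUBIC))
    W=cloud(c);x,y,z=W[...,0],W[...,1],W[...,2]
    h=(np.hypot(x-489,y+16)<25)&(z>45)&(z<80);print(n,'grip',h.sum(),np.round(np.median(W[h],0),1),rect(W[h][:,:2]))
    h=(np.hypot(x-510,y+136)<45)&(z>92)&(z<115);print(n,'bar',h.sum(),np.round(np.median(W[h],0),1),rect(W[h][:,:2]))
    yd=np.array([-.1616,.987]);xd=np.array([.987,.1616])
    L=np.stack([(x-489)*xd[0]+(y+16.5)*xd[1],(x-489)*yd[0]+(y+16.5)*yd[1]],-1)
    for sx in(-1,1):
        h=(np.abs(L[...,0]-sx*40)<10)&(np.abs(L[...,1])>8)&(np.abs(L[...,1])<28);print(' plate end',sx,h.sum(),np.nanmedian(z[h]))
"
```

```text
pos [455.9 182.6 198. ] shift [ 479.8 -105.8  197.5] yaw_y 99.4 tilt z [ 9.e-04  6.e-04 -1.e+00] t 19.5333 F [ 0.4 -1.   0.4] T [-0.08 -0.01  0.02] w 0.351
joints [ 0.14  0.27  1.65  0.    1.22 -1.59]
top grip 28 [488.6 -15.5  58.2] [489.9 -16.2  28.1   9.3   8.1]
top bar 76 [ 510.5 -135.2  105. ] [ 510.9 -135.9   68.8   11.6    8.3]
 plate end -1 62 16.5608391668045
 plate end 1 62 17.2822408828589
scene grip 18 [485.5 -19.7  57.4] [484.7 -19.7  30.3   8.5  18. ]
scene bar 46 [ 502.1 -138.5  105. ] [ 505.7 -138.3   69.2    9.9    9. ]
 plate end -1 24 -740.4180818985499
 plate end 1 51 9.728527672511518
```

View pics/top7.png

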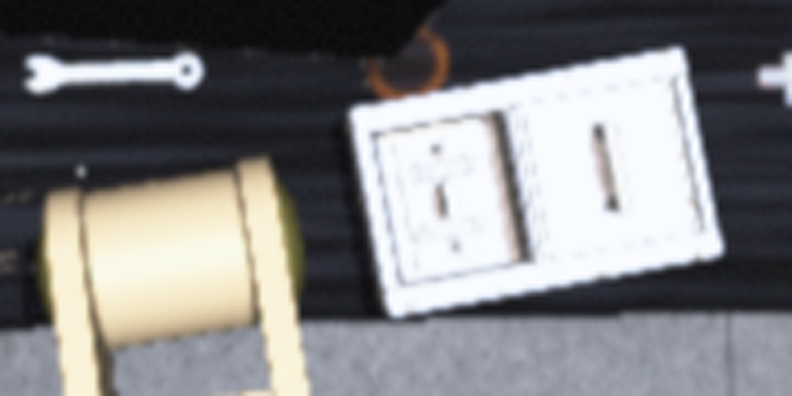

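View pics/scene7.png

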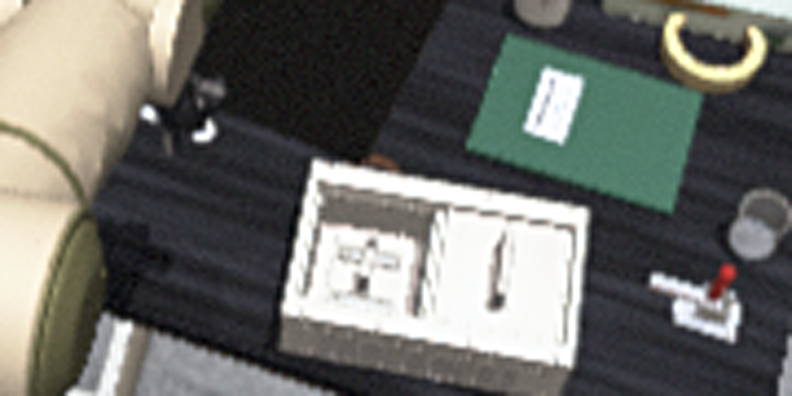

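The carrier is seated: its grip top reads 58 mm (expected 58) and its plate ends about 17 mm (expected 16). Hole and pin marks show at (436,149) and (456,246) in top7.png. The hatch lies flat with its bar at (605,168) and its top at 105 mm, and the spanner and beaker haven't moved. Handing in.

```bash
python3 -c "
from g import *
print(ctrl.finish_job())"
```

```text
the job is handed in; nothing more can be done
None
```

The drying case is open and the carrier is seated in the well; I handed the job in at about 19.6 s of the 56 s allowed. I took the hatch by its bar, lifted it about 10 mm, slid it 122 mm along the channels, set it on the deck and let go. Then I took the carrier by its grip, lowered it over the pins to the shoulders and released it.

**Last checks:**
- **Carrier:** the top camera put the grip top at 58 mm (58 expected) and both plate ends level at 16.6 and 17.3 mm (16 expected). The first clear contact came at the seated height, at about 8 N.
- **Hatch:** it lies flat in the parked position. The bar top read about 105 mm, against 106 expected.
- **Bystanders:** in the last pictures the spanner and beaker were where they started. The crucible was outside the cropped views, so I did not check it again, but the arm never went lower near it.

**Where checks disagreed:** the scene camera read the carrier grip and the hatch bar 3 to 8 mm away from the top camera's positions. Some of that is calibration, and some is it seeing the sides of those parts. Its plate-height readings in the well were unusable because that camera could not see clearly into it. For those I relied on the top camera, the robot's own position and the contact force.

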